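# Stack the carrying tote on the bench tote, half a turn round

## Robot

A 6-joint arm with a two-finger parallel gripper is mounted at the origin on a cart in front of the work surface, level with it; the furniture and walls round the work are solid. World frame = base frame: x ahead of the robot, y to its left, z up, the work surface at z = 0. Lengths are in m, angles in rad, forces in N, time in s.
With the tool pointing down it reaches from about 0.375 to 0.975 m from the base axis. Payload 3.8 kg.
Tool frame: the origin (TCP) lies at the very end of the fingers, on their centre line; the grasp point (between the pads) lies 19 mm behind it; z points along the fingers, y is the direction in which the jaws open and shut (so a half turn about z gives the same grasp; the last joint's range is limited). The gripper opens to 85 mm and grips with 20 to 120 N. Pads are 22 mm wide; open, the fingers measure 114 mm over their backs; the gripper's body (76 mm by 85 mm) begins 54 mm behind the grasp point. The pads swing forward as they close: fully open they stand 13 mm farther back than shut.
Start: joints at [-1.255, 0.264, 1.604, -0, 1.274, -0.037], TCP at [0.233, -0.633, 0.231] pointing down, gripper open.
Joint ranges: [-2.63, 2.63], [-0.94, 2.18], [0.31, 2.57], [-1.31, 4.45], [0, 2.66], [-2.55, 2.55]. Speed limits (rad/s): [2.57, 2.57, 3.14, 3.14, 3.14, 3.14].

## Interface

Orientations are given as a rotation vector (axis times angle).
In Python, from workcell import bot, viewer gives the robot as it stands.
- The arm moves only by the tool jog_arm, never from a script. Its argument "motion" is a list of rows, each an object of numbers: "dx", "dy", "dz": the shift along the world's x, y, z in cm; "turn": the turn about the world's z in rad. A call has 1 to 12 rows; each row shifts and turns the commanded pose from where the row before left it; what a row does not reach is not made up. A row lasts 1/12 s, in which the tool goes at most 41.7 mm and 7.16 degrees, less where a joint would pass 70% of its speed; a pose out of reach is approached as far as the arm can. A call is refused whole if a number of a shift passes 4.17 or a number of a turn 0.125, either way. A call with a gripper value outside its range is refused whole. "fingers" is the finger opening in cm, from 0 to 8.54, set as the call begins (left out, the last holds). The fingers move at their own pace and stop on an object; "grip_force" is the grip in N (left out, the last holds). Time passes only in rows, so rows that do not move let the fingers close. It gives the time, the measured TCP pose, the force and the opening at its end, in the units of the state.
- bot.read_state(): the state, without advancing time (a new reading comes with each control period).
- viewer.read_camera(name): name is "side" or "top"; returns (picture, depth): 400x640x3 uint8, red, green, blue; 400x640 float32, m along the optical axis (not along the pixel's ray), 0 where there is no reading.
- viewer.camera_info(name): a dict with "vertical_fov" (degrees; the focal length in pixels is half the picture's height over the tangent of half this angle, whatever the lens; pixels are square), "cx", "cy" (the principal point, pixels), "R" (3x3) and "t" (3): a world point X has camera coordinates R X + t. Camera axes: x right, y down, z forward; pixel columns grow to the right and rows downward; lengths in m; the calibration is good to about 2 mm. A picture is of the moment at which its call begins. camera_info takes no time and is no camera call.
- bot.finish_job(): hands the job in, once; it reports no verdict.
The state is a dict: "time": time; "q": joint angles; "joint_vel": joint speeds; "joint_torque": joint torques, N m; "tool_pos": TCP position; "tcp_rot": TCP orientation; "wrist_force": force on the tool from outside, world axes, zero at the start; "torque": the same for the moment, N m; "width": opening from 0.0 (shut) to 1.0 (fully open).
Only numpy, scipy, OpenCV 4.12 (cv2) and the standard library are available. Lean on these libraries where they do the work, as an engineer would, in place of code of your own. Each camera call takes 0.05 s, during which the arm holds its last target. There are 200 camera calls.

## Task

Stack the carrying tote on top of the base tote that stands in the bench bay, so that it does not nest down onto the parts inside: turn it end for end, so that its label is at the opposite end from the base tote's label, set it gently on the flat rim short of the pockets and then slide it lightly along the rim until all four of its lugs have dropped into the shallow pockets of the rim, then let go. Keep the contact light, do not ram or drop it (never more than 25 N on the base tote), and leave the tape measure, the sleeve and the magnetic square where they are.

Things in the scene. Friction and masses are not known exactly. Their poses are not given: they have to be found in the camera images.
- bay: the bench bay: a fixed dark steel plate 270 x 150 x 8 mm with low guides; origin at the centre of its underside, on the bench; x along its length, z up. In it stands the base tote: grey, open, 224 (x) x 126 (y) x 70 mm, label on its +x end, parts inside. Inside it is 214 x 100 mm
- bay_rim (a point): point over the bay's centre at rim height of the base tote, 78 mm above the bench; axes as the bay. The base tote is square to the bay and centred in y, but was left anywhere within 10 mm either way along x of this point: that offset is NOT measured, differs every time and must be found by feel or sight. It does not shift under the permitted forces
- bay_stack (a point): point 157 mm above the bay's centre: where the carrying tote's grip point (tote_handle) is when stacked, but for the unmeasured offset along x. The base tote's long rims are flat, 13 mm wide, 50 to 63 mm from the centre line. In each: two shallow pockets, 15 mm long, 7 mm deep, at x = -74 and +46 mm; two deep nesting slots, 18 mm long, 40 mm deep, at x = +74 and -46 mm (from the base tote's centre)
- tote: the loose carrying tote: grey, open, 166 x 106 x 70 mm without its grip, about 0.45 kg; origin at the centre of its underside; x along its length towards its label end, z up. Body 160 x 96 mm, narrowing to 86 mm across (y) over the lowest 14 mm as a lead-in; 2 mm play each side in the base tote
- tote_handle (a point): point on the tote's black upright square grip, 100 mm above its underside; axes as the tote. The grip is a post 24 x 24 mm (faces square to x and y, grasp across either pair from above), standing on the bridge across the tote's middle, free from 73 to 118 mm above the underside. Height of this point above the bench: 157 mm stacked in the pockets, 164 mm riding on the rim, 124 mm nested
- tote_lugs (a point): point on the tote's centre line at the height of its lugs' undersides, 14 mm above its underside. Each long side has two lugs, 12 mm long (x), reaching 60 mm from the centre line, at x = +74 and -46 mm: one way round they fall down the deep slots, turned end for end they ride on the rim and drop into the shallow pockets (1.5 mm play each way along x)
- tote_label (a point): centre of the black label holder on the carrying tote's +x end, 84 mm from its centre, 42 mm above its underside
- the_tape: yellow tape measure 60 x 69 x 31 mm, a bystander; origin under its centre
- the_sleeve: steel-grey sleeve 33 x 147 x 33 mm lying on the bench, a bystander; origin under its centre
- the_square: triangular welding magnet 75 x 75 x 14 mm lying on the bench, a bystander; origin under its centre

How it is judged:
By the outcome, as a careful person would: the job done as asked, in the order asked, and still so for the second after the job is handed in, with the robot touching nothing.
It also fails if it takes over 58 s, if anything falls off the work surface, if the arm or the gripper's body presses on something with over 40 N, if the wrist force passes 120 N, or if a joint passes its speed limit or range.

## Working session

There is one attempt and no reset: what is moved stays moved. The work goes in short steps, Python scripts to look and compute and a tool call to move; the robot and the scene stay as the last step left them, time stands still between calls to the robot, and variables do not carry over. Pictures are saved under pics/ and viewed, about 8 in all and at most 12, crops included, and the job is handed in when it is done.

Besides the shell and the picture viewer there is one more tool, called as name([rows], argument=value, ...), one row to a line, values as JSON. jog_arm: Moves the arm, as the interface text tells. Its arguments: {"type":"object","properties":{"motion":{"type":"array"},"fingers":{"type":"number"},"grip_force":{"type":"number"}},"required":["motion"]}

```bash
mkdir -p pics; cat > h.py <<'E'
import numpy as np, cv2
from workcell import bot, viewer
def pts(name):
    im,d=viewer.read_camera(name); c=viewer.camera_info(name)
    f=200/np.tan(np.radians(c["vertical_fov"])/2)
    v,u=np.mgrid[:400,:640]
    P=np.stack([(u-c["cx"])/f*d,(v-c["cy"])/f*d,d],-1)
    W=(P-np.array(c["t"]))@np.array(c["R"]); W[d==0]=np.nan
    return im,d,W
E
python3 - <<'E'
from h import *
for n in("top","side"):
    im,d,W=pts(n); cv2.imwrite(f"pics/{n}0.png",im[...,::-1]); np.save(f"{n}W.npy",W)
    c=viewer.camera_info(n); print(n,c["vertical_fov"],-np.array(c["R"]).T@c["t"],c["R"])
print(bot.read_state())
E
```

```text
top 45.363398019560144 [0.38800038 0.05019234 1.58242141] [[ 0.00150778 -0.99999707  0.00189368]
 [-0.99139889 -0.00174263 -0.1308633 ]
 [ 0.13086622 -0.00168008 -0.99139861]]
side 43.971800216956474 [ 0.32091146 -1.63599402  0.80247311] [[ 0.98830018 -0.15178013 -0.01501848]
 [-0.07199086 -0.37740671 -0.92324509]
 [ 0.13446218  0.91352448 -0.38391789]]
{'time': 0.1, 'q': array([-1.25492826e+00,  2.64695932e-01,  1.60518683e+00, -4.10374704e-05,
        1.27372920e+00, -3.68889636e-02]), 'joint_vel': array([-0.00069463, -0.00154711, -0.00200364,  0.00074401, -0.00044722,
        0.0010621 ]), 'joint_torque': array([ 5.75695085e-04, -5.16704750e+01, -3.68590057e+01,  2.79807682e-05,
        6.33088377e-03, -1.87391862e-05]), 'tool_pos': array([ 0.23299562, -0.63282644,  0.23010166]), 'tcp_rot': array([-3.09088604e+00, -5.50909606e-01,  5.01718693e-04]), 'wrist_force': array([-0.3530855 , -0.89046523,  0.20189802]), 'torque': array([-0.00431496,  0.00440836,  0.04613099]), 'width': 1.0007805206224156}
```

View pics/top0.png

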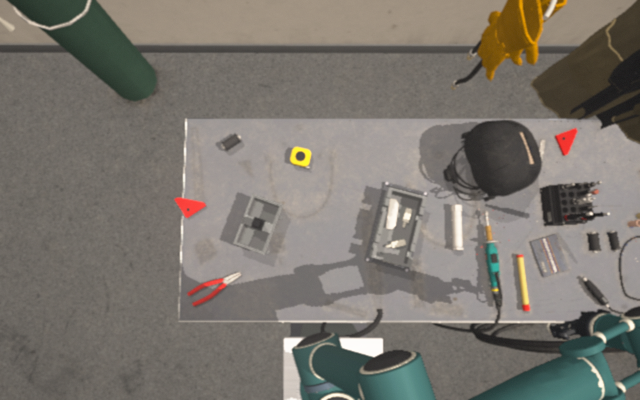

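View pics/side0.png

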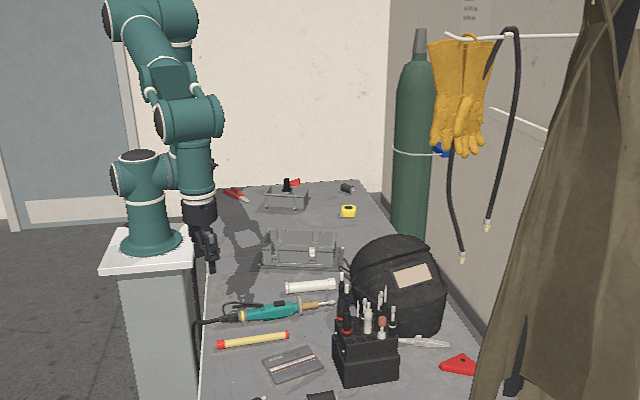

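The top view shows the carrying tote at about (258,225), the base tote at (397,226), the tape at (300,156) and the sleeve at (457,227). The side view shows the tote grip at (287,185) and the base tote at (302,250). Next I'll crop both and measure them.

```bash
cat > m.py <<'E'
from h import *
im=cv2.imread("pics/top0.png"); W=np.load("topW.npy"); s=cv2.imread("pics/side0.png"); S=np.load("sideW.npy")
r=lambda a,x0,x1,y0,y1,w,h:cv2.resize(a[y0:y1,x0:x1],(w,h),interpolation=cv2.INTER_CUBIC)
cv2.imwrite("pics/c1.png",np.vstack([np.hstack([r(im,220,295,185,260,390,390),r(im,355,435,175,275,390,390)]),np.hstack([r(s,255,320,170,215,390,200),r(s,255,350,220,275,390,200)])]))
def rect(W,m):
    p=W[m][:,:2].astype(np.float32); c,sz,a=cv2.minAreaRect(p); return np.round(c,4),np.round(sz,4),round(a,2),len(p)
for n,A in(("top",W),("side",S)):
    x,y,z=A[...,0],A[...,1],A[...,2]
    print(n)
    near=lambda cx,cy,r:(np.hypot(x-cx,y-cy)<r)
    u,v=(258,225)if n=="top" else (287,185)
    g=A[v,u]; print("grip px",g)
    T=near(g[0],g[1],.12)
    top=T&(z>.095); print("grip",rect(A,top),np.nanmax(z[top]),np.median(A[top],0))
    rim=T&(z>.05)&(z<.085); print("tote rim",rect(A,rim),np.median(z[rim]))
    b=W[226,397]; B=near(b[0],b[1],.16)
    rim=B&(z>.068)&(z<.09); print("base rim",rect(A,rim),np.median(z[rim]))
    pl=B&(z>.004)&(z<.09); print("bay",rect(A,pl))
E
python3 m.py
```

```text
top
grip px [0.50489233 0.23202694 0.11490858]
grip (array([0.5125, 0.2367]), array([0.0247, 0.0233]), 63.1, 66) 0.12467770907881444 [0.51123172 0.23537611 0.11727672]
tote rim (array([0.513 , 0.2375]), array([0.107 , 0.1698]), 70.13, 730) 0.06930163273089776
base rim (array([ 0.5036, -0.2095]), array([0.1272, 0.2316]), 75.09, 744) 0.07727766801676686
bay (array([ 0.509, -0.213]), array([0.3138, 0.3151]), 6.34, 4106)
side
grip px [0.51461343 0.22550797 0.09436443]
grip (array([0.51  , 0.2342]), array([0.0328, 0.0205]), 83.16, 42) 0.12062019074423291 [0.51001173 0.22893284 0.10976157]
tote rim (array([0.5098, 0.234 ]), array([0.1183, 0.1695]), 70.23, 447) 0.06443071903643258
base rim (array([ 0.5016, -0.2085]), array([0.1399, 0.2326]), 74.59, 572) 0.07513149953661702
bay (array([ 0.5105, -0.2248]), array([0.1818, 0.2917]), 82.55, 2962)
```

View pics/c1.png

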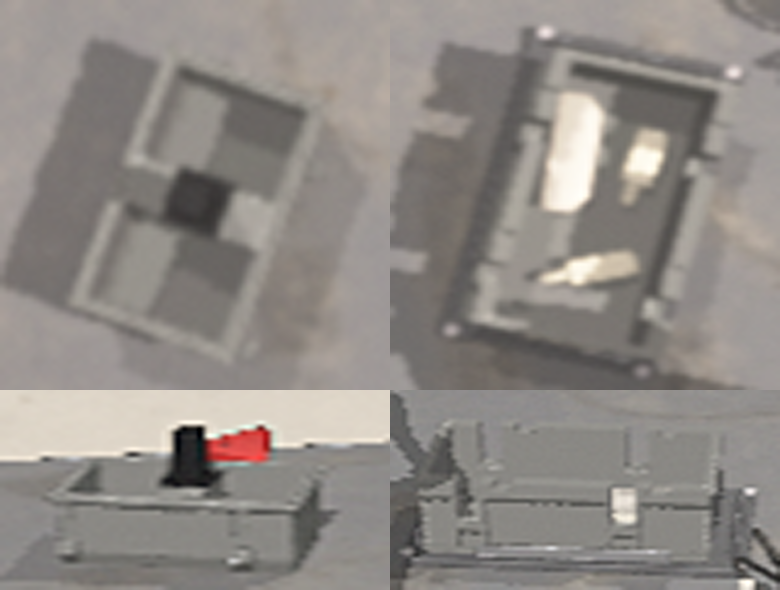

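The crop shows the tote's lugs in the side view at (65,550) and (240,555). The base's deep slots are at (468,…) and (630,…), so both label ends look to be toward the robot. I'll check this with profiles along the rims.

```bash
cat > p.py <<'E'
from h import *
import sys
im=cv2.imread("pics/top0.png").mean(2); sm=cv2.imread("pics/side0.png").mean(2)
A=np.load("topW.npy"); S=np.load("sideW.npy")
def fr(A,c,yaw):
    D=A[...,:2]-c; a=np.radians(yaw); return D@[np.cos(a),np.sin(a)], D@[-np.sin(a),np.cos(a)]
cb=np.array([.5036,-.2095])
for yaw in(165,):
  for n,W,g in(("top",A,im),("side",S,sm)):
    X,Y=fr(W,cb,yaw); z=W[...,2]
    for s in(1,-1):
        print(n,"rim y sign",s)
        m=(s*Y>.05)&(s*Y<.062)&(abs(X)<.125)&(z>.0)&(z<.1)
        b=np.floor(X[m]*1000/5).astype(int)
        print(" ".join(f"{k*5}:{np.median(z[m][b==k])*1000:.0f}/{z[m][b==k].min()*1000:.0f}" for k in np.unique(b)))
    hi=(z>.072)&(z<.085)&(abs(X)<.14)&(abs(Y)<.09)
    print("ext",np.percentile(X[hi],[1,99]),np.percentile(Y[hi],[1,99]))
    for lo in (.004,):
        pl=(z>lo)&(z<.013)&(abs(X)<.16)&(abs(Y)<.1); print("plate",np.percentile(X[pl],[2,98]),np.percentile(Y[pl],[2,98]),pl.sum())
# yaw fits by rim edges: long outer edges
for n,W,lab,c in(("top",A,im,(.512,.236)),("side",S,sm,(.511,.235))):
    X,Y=fr(W,np.array(c),160); z=W[...,2]
    for s in(1,-1):
        m=(s*X>.078)&(s*X<.095)&(abs(Y)<.06)&(z>.02)&(z<.08); print(n,"tote end",s,"min gray",np.percentile(lab[m],[2,20,50]) if m.any() else None,m.sum(),np.nanmax(s*X[m]) if m.any() else 0)
    m=(abs(Y)>.051)&(abs(Y)<.066)&(abs(X)<.09)&(z>.008)&(z<.035); print("lugs X",np.histogram(X[m],np.arange(-.09,.1,.01))[0])
E
python3 p.py
```

```text
top rim y sign 1
-120:80/80 -115:79/71 -110:79/61 -105:78/36 -100:74/25 -95:79/15 -90:72/4 -85:74/56 -80:70/17 -75:60/5 -70:67/29 -65:79/77 -60:70/33 -55:37/33 -50:36/16 -45:39/34 -40:64/32 -35:76/38 -30:74/9 -25:77/52 -20:75/20 -15:74/11 -10:77/32 -5:76/22 0:76/24 5:77/52 10:78/25 15:76/33 20:75/18 25:76/43 30:76/12 35:73/40 40:69/28 45:69/17 50:71/22 55:74/11 60:73/17 65:38/6 70:38/7 75:36/20 80:76/25 85:75/16 90:56/18 95:80/25 100:74/14 105:73/69 110:77/5 115:11/2 120:9/3
top rim y sign -1
-125:5/2 -120:42/8 -115:77/17 -110:75/5 -105:80/13 -100:77/7 -95:76/5 -90:76/14 -85:76/11 -80:68/8 -75:72/13 -70:67/6 -65:80/79 -60:75/45 -55:38/11 -50:41/34 -45:35/11 -40:81/74 -35:76/13 -30:77/9 -25:74/8 -20:78/14 -15:78/14 -10:77/13 -5:75/8 0:78/13 5:80/8 10:78/8 15:76/7 20:80/14 25:75/9 30:76/12 35:72/11 40:68/13 45:68/11 50:73/4 55:77/11 60:75/36 65:39/12 70:38/8 75:40/39 80:73/38 85:77/8 90:76/5 95:74/12 100:75/8 105:76/10 110:73/6 115:11/3 120:9/6
ext [-0.11523471  0.11521485] [-0.06336417  0.0621671 ]
plate [-0.14264582  0.14858604] [-0.09209566  0.0920807 ] 1543
side rim y sign 1
-125:8
[... 821 characters left out ...]
5:52/28 60:47/17 65:48/29 70:28/16 75:37/33 80:36/29 85:63/47 90:38/13 95:55/14 100:45/9 105:56/11 110:76/74 115:81/81
ext [-0.11340646  0.11658059] [-0.065479    0.06762639]
plate [-0.1389542   0.12628455] [-0.06669277  0.07993621] 544
top tote end 1 min gray [129.28       143.66666667 150.        ] 72 0.08452231957621162
top tote end -1 min gray [140.33333333 147.         152.5       ] 76 0.08543120449570142
lugs X [0 1 0 2 7 0 0 0 0 0 0 0 0 0 0 1 8 0]
side tote end 1 min gray [ 76.6         99.33333333 135.66666667] 31 0.08568079632927884
side tote end -1 min gray [ 72.7         81.33333333 113.5       ] 48 0.08377568898867933
lugs X [ 0  1  0  4  7  0  1  1  2  0  1  2  2  2  2  3 11  0]
```

jog_arm([
  {"dx": 1.15,"dy": 3.62,"turn": 0.102},
  {"dx": 1.15,"dy": 3.62,"turn": 0.102},
  {"dx": 1.15,"dy": 3.62,"turn": 0.102},
  {"dx": 1.15,"dy": 3.62,"turn": 0.102},
  {"dx": 1.15,"dy": 3.62,"turn": 0.102},
  {"dx": 1.15,"dy": 3.62,"turn": 0.102},
  {"dx": 1.15,"dy": 3.62,"turn": 0.102},
  {"dx": 1.15,"dy": 3.62,"turn": 0.102},
  {"dx": 1.15,"dy": 3.62,"turn": 0.102},
  {"dx": 1.15,"dy": 3.62,"turn": 0.102},
  {"dx": 1.15,"dy": 3.62,"turn": 0.102},
  {"dx": 1.15,"dy": 3.62,"turn": 0.102},
], fingers=8.5, grip_force=60)

```text
validation failed for argument at $.mo...
```

jog_arm([
  {"dx": 1.15,"dy": 3.62,"turn": 0.102},
  {"dx": 1.15,"dy": 3.62,"turn": 0.102},
  {"dx": 1.15,"dy": 3.62,"turn": 0.102},
  {"dx": 1.15,"dy": 3.62,"turn": 0.102},
  {"dx": 1.15,"dy": 3.62,"turn": 0.102},
  {"dx": 1.15,"dy": 3.62,"turn": 0.102},
  {"dx": 1.15,"dy": 3.62,"turn": 0.102},
  {"dx": 1.15,"dy": 3.62,"turn": 0.102},
  {"dx": 1.15,"dy": 3.62,"turn": 0.102},
  {"dx": 1.15,"dy": 3.62,"turn": 0.102},
  {"dx": 1.15,"dy": 3.62,"turn": 0.102},
  {"dx": 1.15,"dy": 3.62,"turn": 0.102},
])

```text
validation failed for argument at $.mo...
```

jog_arm([
  {},
  {},
])

```text
validation failed for argument at $.mo...
```

jog_arm([
  {"dx": 1.15,"dy": 3.62,"dz": 0,"turn": 0.102},
  {"dx": 1.15,"dy": 3.62,"dz": 0,"turn": 0.102},
  {"dx": 1.15,"dy": 3.62,"dz": 0,"turn": 0.102},
  {"dx": 1.15,"dy": 3.62,"dz": 0,"turn": 0.102},
  {"dx": 1.15,"dy": 3.62,"dz": 0,"turn": 0.102},
  {"dx": 1.15,"dy": 3.62,"dz": 0,"turn": 0.102},
  {"dx": 1.15,"dy": 3.62,"dz": 0,"turn": 0.102},
  {"dx": 1.15,"dy": 3.62,"dz": 0,"turn": 0.102},
  {"dx": 1.15,"dy": 3.62,"dz": 0,"turn": 0.102},
  {"dx": 1.15,"dy": 3.62,"dz": 0,"turn": 0.102},
  {"dx": 1.15,"dy": 3.62,"dz": 0,"turn": 0.102},
  {"dx": 1.15,"dy": 3.62,"dz": 0,"turn": 0.102},
], fingers=8.5, grip_force=60)

```text
time: 1.1
tool_pos: [0.371, -0.1971, 0.2309]
tcp_rot: [-2.21, -2.233, -0.0]
wrist_force: [0.7, 0.9, -0.5]
width: 0.996
```

jog_arm([
  {"dx": 1.15,"dy": 3.62,"dz": 0,"turn": 0.102},
  {"dx": 1.15,"dy": 3.62,"dz": 0,"turn": 0.102},
  {"dx": 1.15,"dy": 3.62,"dz": 0,"turn": 0.102},
  {"dx": 1.15,"dy": 3.62,"dz": 0,"turn": 0.102},
  {"dx": 1.15,"dy": 3.62,"dz": 0,"turn": 0.102},
  {"dx": 1.15,"dy": 3.62,"dz": 0,"turn": 0.102},
  {"dx": 1.15,"dy": 3.62,"dz": 0,"turn": 0.102},
  {"dx": 1.15,"dy": 3.62,"dz": 0,"turn": 0.102},
  {"dx": 1.15,"dy": 3.62,"dz": 0,"turn": 0.102},
  {"dx": 1.15,"dy": 3.62,"dz": 0,"turn": 0.102},
  {"dx": 1.15,"dy": 3.62,"dz": 0,"turn": 0.102},
  {"dx": 1.15,"dy": 3.62,"dz": 0,"turn": 0.102},
])

```text
time: 2.1
tool_pos: [0.509, 0.2373, 0.2308]
tcp_rot: [-0.524, -3.097, 0.001]
wrist_force: [0.3, -0.5, 0.7]
width: 0.997
```

jog_arm([
  {"dx": 0.3,"dy": 0,"dz": -1.5,"turn": 0},
  {"dx": 0,"dy": 0,"dz": 0,"turn": 0},
])

```text
time: 2.27
tool_pos: [0.5111, 0.2368, 0.2133]
tcp_rot: [-0.527, -3.093, 0.004]
wrist_force: [-0.1, -0.9, -0.5]
width: 0.998
```

```bash
python3 - <<'E'
from h import *
s=bot.read_state(); print(s["time"],s["tool_pos"],s["tcp_rot"],s["q"])
im,d,W=pts("side"); cv2.imwrite("pics/s1.png",cv2.resize(im[120:220,230:360,::-1],(780,600),interpolation=cv2.INTER_CUBIC))
E
```

```text
2.2667 [0.51108817 0.23677834 0.21327387] [-0.52717726 -3.09314434  0.0039248 ] [ 3.89676989e-01  6.88581352e-02  1.86354146e+00 -9.08775812e-05
  1.21377775e+00 -8.43463321e-01]
```

View pics/s1.png

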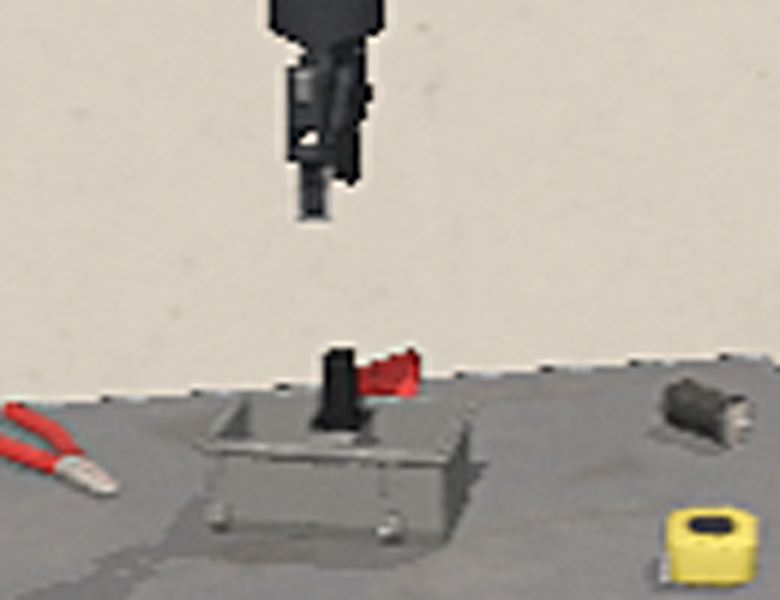

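The gripper is directly above the grip, with the fingers at (315–350,200) and the post at (340,350). I'll descend and grasp.

jog_arm([
  {"dx": 0.05,"dy": -0.05,"dz": -2.5,"turn": -0.004},
  {"dx": 0,"dy": 0,"dz": -3,"turn": 0},
  {"dx": 0,"dy": 0,"dz": -3,"turn": 0},
  {"dx": 0,"dy": 0,"dz": -2.5,"turn": 0},
  {"dx": 0,"dy": 0,"dz": -1.5,"turn": 0},
  {"dx": 0,"dy": 0,"dz": -0.6,"turn": 0},
  {"dx": 0,"dy": 0,"dz": 0,"turn": 0},
  {"dx": 0,"dy": 0,"dz": 0,"turn": 0},
])

```text
time: 2.98
tool_pos: [0.5131, 0.2343, 0.0861]
tcp_rot: [0.541, 3.094, 0.0]
wrist_force: [0.9, -0.2, 1.0]
width: 0.99
```

jog_arm([
  {"dx": 0,"dy": 0,"dz": 0,"turn": 0},
  {"dx": 0,"dy": 0,"dz": 0,"turn": 0},
  {"dx": 0,"dy": 0,"dz": 0,"turn": 0},
  {"dx": 0,"dy": 0,"dz": 0,"turn": 0},
  {"dx": 0,"dy": 0,"dz": 0,"turn": 0},
  {"dx": 0,"dy": 0,"dz": 0,"turn": 0},
  {"dx": 0,"dy": 0,"dz": 0,"turn": 0},
  {"dx": 0,"dy": 0,"dz": 0,"turn": 0},
], fingers=0.5, grip_force=60)

```text
time: 3.65
tool_pos: [0.5136, 0.2356, 0.086]
tcp_rot: [0.539, 3.093, 0.002]
wrist_force: [1.5, 2.6, 2.1]
width: 0.274
```

jog_arm([
  {"dx": 0,"dy": 0,"dz": 0.3,"turn": 0},
  {"dx": 0,"dy": 0,"dz": 0.8,"turn": 0},
  {"dx": 0,"dy": 0,"dz": 1.5,"turn": 0},
  {"dx": 0,"dy": 0,"dz": 2,"turn": 0},
  {"dx": 0,"dy": 0,"dz": 2,"turn": 0},
  {"dx": 0,"dy": 0,"dz": 2,"turn": 0},
  {"dx": 0,"dy": 0,"dz": 2,"turn": 0},
  {"dx": 0,"dy": 0,"dz": 1.5,"turn": 0},
  {"dx": 0,"dy": 0,"dz": 0.8,"turn": 0},
  {"dx": 0,"dy": 0,"dz": 0,"turn": 0},
])

```text
time: 4.48
tool_pos: [0.5133, 0.2349, 0.216]
tcp_rot: [0.539, 3.093, 0.001]
wrist_force: [0.5, 0.5, -4.2]
width: 0.27
```

jog_arm([
  {"dx": 0,"dy": -0.6,"dz": 0,"turn": -0.05},
  {"dx": 0,"dy": -1.2,"dz": 0,"turn": -0.1},
  {"dx": 0,"dy": -1.6,"dz": 0,"turn": -0.11},
  {"dx": 0,"dy": -1.6,"dz": 0,"turn": -0.11},
  {"dx": 0,"dy": -1.6,"dz": 0,"turn": -0.11},
  {"dx": 0,"dy": -1.6,"dz": 0,"turn": -0.11},
  {"dx": 0,"dy": -1.6,"dz": 0,"turn": -0.11},
  {"dx": 0,"dy": -1.6,"dz": 0,"turn": -0.11},
  {"dx": 0,"dy": -1.6,"dz": 0,"turn": -0.11},
  {"dx": 0,"dy": -1.6,"dz": 0,"turn": -0.11},
  {"dx": 0,"dy": -1.6,"dz": 0,"turn": -0.11},
  {"dx": 0,"dy": -1.6,"dz": 0,"turn": -0.11},
])

```text
time: 5.48
tool_pos: [0.511, 0.0559, 0.212]
tcp_rot: [-2.252, -2.187, 0.005]
wrist_force: [0.5, -0.6, -4.2]
width: 0.272
```

jog_arm([
  {"dx": 0,"dy": -1.6,"dz": 0,"turn": -0.11},
  {"dx": 0,"dy": -1.6,"dz": 0,"turn": -0.11},
  {"dx": 0,"dy": -1.6,"dz": 0,"turn": -0.11},
  {"dx": 0,"dy": -1.6,"dz": 0,"turn": -0.11},
  {"dx": 0,"dy": -1.6,"dz": 0,"turn": -0.11},
  {"dx": 0,"dy": -1.6,"dz": 0,"turn": -0.11},
  {"dx": 0,"dy": -1.6,"dz": 0,"turn": -0.11},
  {"dx": 0,"dy": -1.6,"dz": 0,"turn": -0.11},
  {"dx": 0,"dy": -1.6,"dz": 0,"turn": -0.11},
  {"dx": 0,"dy": -1.6,"dz": 0,"turn": -0.11},
  {"dx": 0,"dy": -1.6,"dz": 0,"turn": -0.11},
  {"dx": 0,"dy": -1.6,"dz": 0,"turn": -0.11},
])

```text
time: 6.48
tool_pos: [0.5109, -0.1355, 0.2119]
tcp_rot: [-3.121, -0.347, 0.007]
wrist_force: [0.4, 0.1, -5.7]
width: 0.269
```

jog_arm([
  {"dx": 0.2,"dy": -1.6,"dz": 0,"turn": -0.11},
  {"dx": 0.2,"dy": -1.6,"dz": 0,"turn": -0.11},
  {"dx": 0.2,"dy": -1.6,"dz": 0,"turn": -0.11},
  {"dx": 0.2,"dy": -1.6,"dz": 0,"turn": -0.1},
  {"dx": 0.2,"dy": -1,"dz": 0,"turn": -0.059},
  {"dx": 0,"dy": -0.5,"dz": 0,"turn": 0},
  {"dx": 0,"dy": 0,"dz": 0,"turn": 0},
  {"dx": 0,"dy": 0,"dz": 0,"turn": 0},
  {"dx": 0,"dy": 0,"dz": 0,"turn": 0},
])

```text
time: 7.23
tool_pos: [0.5221, -0.2133, 0.2135]
tcp_rot: [-3.114, 0.409, 0.003]
wrist_force: [-0.1, 0.2, -5.5]
width: 0.272
```

```bash
cat > look.py <<'E'
from h import *
import sys
tag=sys.argv[1]
s=bot.read_state(); p=s["tool_pos"]; r=s["tcp_rot"]; print(s["time"],p.round(4),s["wrist_force"].round(1),"phi",np.degrees(2*np.arctan2(r[1],r[0]))%360-90,"q6",s["q"][5])
for n in("top","side"):
    im,d,W=pts(n); np.save(f"{n}W1.npy",W)
    cv2.imwrite(f"pics/{n}{tag}.png",cv2.resize(im[150:300,330:480,::-1] if n=="top" else im[160:300,210:390,::-1],(600,600) if n=="top" else (780,600),interpolation=cv2.INTER_CUBIC))
    z=W[...,2]; b=p[2]-.086
    m=(np.hypot(W[...,0]-p[0],W[...,1]-p[1])<.115)&(abs(z-b-.07)<.012)
    q=W[m][:,:2].astype(np.float32); c,sz,a=cv2.minAreaRect(q); print(n,"tote rim",np.round(c,4),np.round(sz,4),round(a,2),np.median(z[m])-b,m.sum())
    for yaw in(-15,):
        th=np.radians(yaw); D=W[...,:2]-p[:2]; X=D@[np.cos(th),np.sin(th)]; Y=D@[-np.sin(th),np.cos(th)]
        print("  rel to tcp: X",np.percentile(X[m],[1,99]).round(4),"Y",np.percentile(Y[m],[1,99]).round(4))
E
python3 look.py 2
```

```text
7.2333 [ 0.5221 -0.2133  0.2135] [-0.1  0.2 -5.5] phi 255.05126402520074 q6 1.399321283120219
top tote rim [ 0.5254 -0.2159] [0.1064 0.1699] 75.12 0.07010582791192588 392
  rel to tcp: X [-0.0808  0.0876] Y [-0.054   0.0512]
side tote rim [ 0.5233 -0.2169] [0.1164 0.1703] 76.39 0.06841744403796166 551
  rel to tcp: X [-0.0813  0.0863] Y [-0.0585  0.0507]
```

View pics/side2.png

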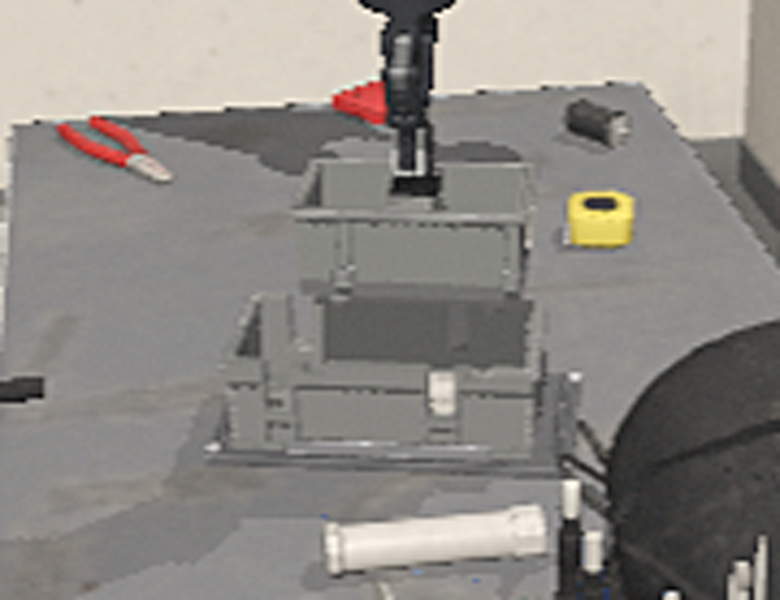

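The tote is turned: its lug at (513,285) is at the far end and the label end now faces away from the robot. It stands about 19 mm short of the pockets. I'll shift it 1 mm sideways and descend.

jog_arm([
  {"dx": 0.03,"dy": 0.1,"dz": -1,"turn": 0},
  {"dx": 0,"dy": 0,"dz": -1.5,"turn": 0},
  {"dx": 0,"dy": 0,"dz": -1.5,"turn": 0},
  {"dx": 0,"dy": 0,"dz": -1,"turn": 0},
  {"dx": 0,"dy": 0,"dz": -0.5,"turn": 0},
  {"dx": 0,"dy": 0,"dz": -0.2,"turn": 0},
  {"dx": 0,"dy": 0,"dz": 0,"turn": 0},
  {"dx": 0,"dy": 0,"dz": 0,"turn": 0},
  {"dx": 0,"dy": 0,"dz": 0,"turn": 0},
])

```text
time: 8.08
tool_pos: [0.5238, -0.2135, 0.1584]
tcp_rot: [3.114, -0.411, 0.003]
wrist_force: [0.4, 0.2, -5.0]
width: 0.271
```

jog_arm([
  {"dx": 0,"dy": 0,"dz": -0.1,"turn": 0},
  {"dx": 0,"dy": 0,"dz": -0.1,"turn": 0},
  {"dx": 0,"dy": 0,"dz": -0.1,"turn": 0},
  {"dx": 0,"dy": 0,"dz": 0,"turn": 0},
])

```text
time: 8.42
tool_pos: [0.5229, -0.2131, 0.1542]
tcp_rot: [-3.115, 0.411, 0.0]
wrist_force: [-0.5, 0.0, -6.1]
width: 0.274
```

jog_arm([
  {"dx": 0,"dy": 0,"dz": -0.08,"turn": 0},
  {"dx": 0,"dy": 0,"dz": -0.08,"turn": 0},
  {"dx": 0,"dy": 0,"dz": -0.04,"turn": 0},
  {"dx": 0,"dy": 0,"dz": 0,"turn": 0},
])

```text
time: 8.75
tool_pos: [0.5229, -0.2131, 0.1521]
tcp_rot: [-3.114, 0.411, 0.001]
wrist_force: [0.6, -0.2, -5.1]
width: 0.265
```

jog_arm([
  {"dx": 0,"dy": 0,"dz": -0.05,"turn": 0},
  {"dx": 0,"dy": 0,"dz": -0.05,"turn": 0},
  {"dx": 0,"dy": 0,"dz": 0,"turn": 0},
])

```text
time: 9.0
tool_pos: [0.523, -0.2131, 0.1512]
tcp_rot: [-3.115, 0.411, 0.0]
wrist_force: [-0.4, -0.1, -4.9]
width: 0.271
```

jog_arm([
  {"dx": 0,"dy": 0,"dz": -0.05,"turn": 0},
  {"dx": 0,"dy": 0,"dz": 0,"turn": 0},
])

```text
time: 9.17
tool_pos: [0.523, -0.2131, 0.1507]
tcp_rot: [-3.115, 0.411, 0.0]
wrist_force: [-0.1, 0.3, -4.9]
width: 0.27
```

jog_arm([
  {"dx": 0,"dy": 0,"dz": -0.05,"turn": 0},
  {"dx": 0,"dy": 0,"dz": 0,"turn": 0},
])

```text
time: 9.33
tool_pos: [0.523, -0.2131, 0.1502]
tcp_rot: [-3.115, 0.411, 0.0]
wrist_force: [-0.6, -0.1, -5.3]
width: 0.27
```

jog_arm([
  {"dx": 0,"dy": 0,"dz": -0.03,"turn": 0},
  {"dx": 0,"dy": 0,"dz": 0,"turn": 0},
])

```text
time: 9.5
tool_pos: [0.5231, -0.2131, 0.1501]
tcp_rot: [3.115, -0.411, 0.0]
wrist_force: [0.2, -0.6, -4.8]
width: 0.271
```

jog_arm([
  {"dx": 0,"dy": 0,"dz": -0.03,"turn": 0},
  {"dx": 0,"dy": 0,"dz": 0,"turn": 0},
])

```text
time: 9.67
tool_pos: [0.5231, -0.2132, 0.1499]
tcp_rot: [3.115, -0.411, 0.0]
wrist_force: [-0.8, -0.2, -3.7]
width: 0.27
```

Contact is beginning at z = 0.150, as expected. I'll add a bit more load.

jog_arm([
  {"dx": 0,"dy": 0,"dz": -0.03,"turn": 0},
  {"dx": 0,"dy": 0,"dz": 0,"turn": 0},
])

```text
time: 9.83
tool_pos: [0.5231, -0.2132, 0.1499]
tcp_rot: [3.114, -0.411, 0.001]
wrist_force: [-1.3, -0.4, -0.6]
width: 0.268
```

jog_arm([
  {"dx": 0,"dy": 0,"dz": -0.03,"turn": 0},
  {"dx": 0,"dy": 0,"dz": 0,"turn": 0},
])

```text
time: 10.0
tool_pos: [0.5232, -0.2133, 0.1499]
tcp_rot: [3.114, -0.411, 0.001]
wrist_force: [-2.9, -0.5, 2.6]
width: 0.269
```

jog_arm([
  {"dx": -0.1,"dy": 0.025,"dz": 0,"turn": 0},
  {"dx": -0.1,"dy": 0.025,"dz": 0,"turn": 0},
  {"dx": -0.1,"dy": 0.025,"dz": 0,"turn": 0},
  {"dx": -0.1,"dy": 0.03,"dz": 0,"turn": 0},
  {"dx": 0,"dy": 0,"dz": 0,"turn": 0},
])

```text
time: 10.42
tool_pos: [0.5204, -0.2125, 0.15]
tcp_rot: [3.114, -0.411, 0.005]
wrist_force: [4.1, -0.8, 3.1]
width: 0.272
```

jog_arm([
  {"dx": -0.1,"dy": 0.025,"dz": 0,"turn": 0},
  {"dx": -0.1,"dy": 0.025,"dz": 0,"turn": 0},
  {"dx": -0.1,"dy": 0.025,"dz": 0,"turn": 0},
  {"dx": -0.1,"dy": 0.03,"dz": 0,"turn": 0},
  {"dx": 0,"dy": 0,"dz": 0,"turn": 0},
])

```text
time: 10.83
tool_pos: [0.5159, -0.2113, 0.15]
tcp_rot: [3.114, -0.411, 0.004]
wrist_force: [4.9, -1.4, 4.6]
width: 0.271
```

jog_arm([
  {"dx": -0.1,"dy": 0.025,"dz": 0.01,"turn": 0},
  {"dx": -0.1,"dy": 0.025,"dz": 0,"turn": 0},
  {"dx": -0.1,"dy": 0.025,"dz": 0,"turn": 0},
  {"dx": -0.1,"dy": 0.03,"dz": 0,"turn": 0},
  {"dx": 0,"dy": 0,"dz": 0,"turn": 0},
])

```text
time: 11.25
tool_pos: [0.5118, -0.2102, 0.1499]
tcp_rot: [3.114, -0.411, 0.003]
wrist_force: [3.6, -1.2, 5.2]
width: 0.274
```

jog_arm([
  {"dx": -0.1,"dy": 0.025,"dz": 0,"turn": 0},
  {"dx": -0.1,"dy": 0.025,"dz": 0,"turn": 0},
  {"dx": 0,"dy": 0,"dz": 0,"turn": 0},
])

```text
time: 11.5
tool_pos: [0.5098, -0.2097, 0.1499]
tcp_rot: [3.114, -0.411, 0.003]
wrist_force: [4.9, -1.8, 4.6]
width: 0.268
```

jog_arm([
  {"dx": -0.1,"dy": 0.025,"dz": 0,"turn": 0},
  {"dx": 0,"dy": 0,"dz": 0,"turn": 0},
])

```text
time: 11.67
tool_pos: [0.5088, -0.2095, 0.1499]
tcp_rot: [3.114, -0.411, 0.003]
wrist_force: [5.1, -2.2, 4.4]
width: 0.275
```

jog_arm([
  {"dx": -0.1,"dy": 0.025,"dz": 0,"turn": 0},
  {"dx": 0,"dy": 0,"dz": 0,"turn": 0},
])

```text
time: 11.83
tool_pos: [0.5078, -0.2093, 0.1499]
tcp_rot: [3.114, -0.411, 0.003]
wrist_force: [4.7, -2.5, 4.8]
width: 0.269
```

jog_arm([
  {"dx": -0.1,"dy": 0.025,"dz": 0,"turn": 0},
  {"dx": 0,"dy": 0,"dz": 0,"turn": 0},
])

```text
time: 12.0
tool_pos: [0.5068, -0.209, 0.1499]
tcp_rot: [3.114, -0.411, 0.003]
wrist_force: [5.5, -2.7, 3.5]
width: 0.273
```

jog_arm([
  {"dx": -0.1,"dy": 0.025,"dz": 0,"turn": 0},
  {"dx": 0,"dy": 0,"dz": 0,"turn": 0},
])

```text
time: 12.17
tool_pos: [0.5057, -0.2088, 0.1499]
tcp_rot: [3.114, -0.411, 0.003]
wrist_force: [4.7, -0.8, 4.9]
width: 0.268
```

jog_arm([
  {"dx": -0.1,"dy": 0.025,"dz": 0,"turn": 0},
  {"dx": 0,"dy": 0,"dz": 0,"turn": 0},
])

```text
time: 12.33
tool_pos: [0.5047, -0.2085, 0.1498]
tcp_rot: [3.114, -0.411, 0.003]
wrist_force: [4.9, -2.1, 4.8]
width: 0.271
```

jog_arm([
  {"dx": -0.1,"dy": 0.025,"dz": 0,"turn": 0},
  {"dx": 0,"dy": 0,"dz": 0,"turn": 0},
])

```text
time: 12.5
tool_pos: [0.5036, -0.2082, 0.1498]
tcp_rot: [3.114, -0.411, 0.002]
wrist_force: [5.0, -2.0, 4.6]
width: 0.275
```

jog_arm([
  {"dx": -0.1,"dy": 0.025,"dz": 0,"turn": 0},
  {"dx": 0,"dy": 0,"dz": 0,"turn": 0},
])

```text
time: 12.67
tool_pos: [0.5026, -0.208, 0.1496]
tcp_rot: [3.114, -0.411, 0.002]
wrist_force: [4.6, -1.6, 4.4]
width: 0.271
```

jog_arm([
  {"dx": -0.1,"dy": 0.025,"dz": 0,"turn": 0},
  {"dx": 0,"dy": 0,"dz": 0,"turn": 0},
])

```text
time: 12.83
tool_pos: [0.4993, -0.2069, 0.1481]
tcp_rot: [-3.114, 0.409, 0.006]
wrist_force: [-0.8, -0.1, -5.7]
width: 0.27
```

It dropped: z is falling and the load is back to plain weight. I'll centre it slightly in the play and lower gently.

jog_arm([
  {"dx": 0.1,"dy": -0.025,"dz": -0.05,"turn": 0},
  {"dx": 0,"dy": 0,"dz": -0.05,"turn": 0},
  {"dx": 0,"dy": 0,"dz": 0,"turn": 0},
])

```text
time: 13.08
tool_pos: [0.4996, -0.2067, 0.1457]
tcp_rot: [-3.113, 0.41, 0.009]
wrist_force: [0.2, 0.6, -5.3]
width: 0.269
```

jog_arm([
  {"dx": 0,"dy": 0,"dz": -0.05,"turn": 0},
  {"dx": 0,"dy": 0,"dz": -0.05,"turn": 0},
  {"dx": 0,"dy": 0,"dz": 0,"turn": 0},
])

```text
time: 13.33
tool_pos: [0.5014, -0.2074, 0.1465]
tcp_rot: [-3.114, 0.41, 0.003]
wrist_force: [0.5, -0.2, -4.8]
width: 0.271
```

jog_arm([
  {"dx": 0,"dy": 0,"dz": -0.05,"turn": 0},
  {"dx": 0,"dy": 0,"dz": -0.05,"turn": 0},
  {"dx": 0,"dy": 0,"dz": 0,"turn": 0},
])

```text
time: 13.58
tool_pos: [0.5016, -0.2076, 0.146]
tcp_rot: [-3.114, 0.41, 0.001]
wrist_force: [-1.0, 0.2, -5.6]
width: 0.267
```

jog_arm([
  {"dx": 0,"dy": 0,"dz": -0.05,"turn": 0},
  {"dx": 0,"dy": 0,"dz": -0.05,"turn": 0},
  {"dx": 0,"dy": 0,"dz": 0,"turn": 0},
])

```text
time: 13.83
tool_pos: [0.5017, -0.2076, 0.145]
tcp_rot: [-3.114, 0.411, 0.001]
wrist_force: [-2.0, 0.8, -4.9]
width: 0.273
```

jog_arm([
  {"dx": 0,"dy": 0,"dz": -0.05,"turn": 0},
  {"dx": 0,"dy": 0,"dz": -0.03,"turn": 0},
  {"dx": 0,"dy": 0,"dz": 0,"turn": 0},
])

```text
time: 14.08
tool_pos: [0.5018, -0.2076, 0.1443]
tcp_rot: [-3.115, 0.411, 0.001]
wrist_force: [-2.3, 1.3, -3.7]
width: 0.269
```

jog_arm([
  {"dx": -0.08,"dy": 0.02,"dz": -0.04,"turn": 0},
  {"dx": 0,"dy": 0,"dz": -0.03,"turn": 0},
  {"dx": 0,"dy": 0,"dz": 0,"turn": 0},
])

```text
time: 14.33
tool_pos: [0.5015, -0.2076, 0.1437]
tcp_rot: [3.115, -0.411, 0.001]
wrist_force: [-0.4, 1.4, -5.1]
width: 0.27
```

jog_arm([
  {"dx": 0,"dy": 0,"dz": -0.03,"turn": 0},
  {"dx": 0,"dy": 0,"dz": -0.02,"turn": 0},
  {"dx": 0,"dy": 0,"dz": 0,"turn": 0},
])

```text
time: 14.58
tool_pos: [0.5014, -0.2076, 0.1432]
tcp_rot: [3.115, -0.411, 0.001]
wrist_force: [-1.2, 0.6, -4.8]
width: 0.269
```

jog_arm([
  {"dx": 0,"dy": 0,"dz": -0.03,"turn": 0},
  {"dx": 0,"dy": 0,"dz": 0,"turn": 0},
])

```text
time: 14.75
tool_pos: [0.5014, -0.2076, 0.143]
tcp_rot: [3.114, -0.411, 0.001]
wrist_force: [0.1, -0.2, -4.4]
width: 0.273
```

jog_arm([
  {"dx": 0,"dy": 0,"dz": -0.04,"turn": 0},
  {"dx": 0,"dy": 0,"dz": 0,"turn": 0},
])

```text
time: 14.92
tool_pos: [0.5015, -0.2077, 0.143]
tcp_rot: [3.114, -0.411, 0.001]
wrist_force: [-2.2, -0.4, -2.3]
width: 0.271
```

```bash
python3 look.py 3
```

```text
14.9167 [ 0.5015 -0.2077  0.143 ] [-2.2 -0.4 -2.3] phi 254.97555973804043 q6 1.3945266278232464
top tote rim [ 0.5048 -0.2104] [0.1062 0.17  ] 75.31 0.07001982310606569 342
  rel to tcp: X [-0.0809  0.0879] Y [-0.0545  0.0511]
side tote rim [ 0.502  -0.2145] [0.1183 0.1702] 74.2 0.06857359956033612 539
  rel to tcp: X [-0.0809  0.0862] Y [-0.0592  0.0501]
```

View pics/side3.png

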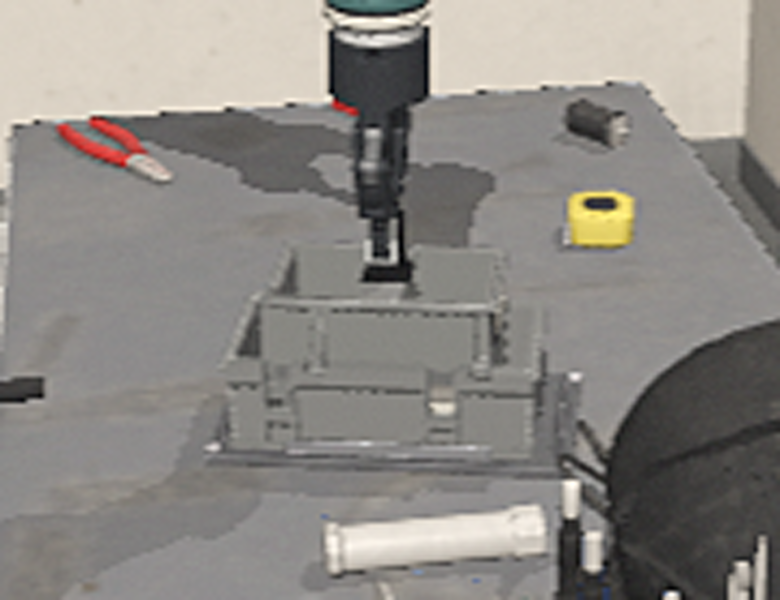

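The tote is seated: TCP z is 0.143, which matches the stacked height, and the load is passing to the base. I'll release and retreat straight up.

jog_arm([
  {"dx": 0,"dy": 0,"dz": -0.02,"turn": 0},
  {"dx": 0,"dy": 0,"dz": 0,"turn": 0},
])

```text
time: 15.18
tool_pos: [0.5015, -0.2077, 0.1429]
tcp_rot: [3.114, -0.411, 0.001]
wrist_force: [-1.9, -0.3, 1.5]
width: 0.269
```

jog_arm([
  {"dx": 0,"dy": 0,"dz": 0,"turn": 0},
  {"dx": 0,"dy": 0,"dz": 0,"turn": 0},
  {"dx": 0,"dy": 0,"dz": 0,"turn": 0},
  {"dx": 0,"dy": 0,"dz": 0,"turn": 0},
  {"dx": 0,"dy": 0,"dz": 0,"turn": 0},
  {"dx": 0,"dy": 0,"dz": 0,"turn": 0},
], fingers=6)

```text
time: 15.68
tool_pos: [0.5014, -0.2076, 0.1424]
tcp_rot: [3.115, -0.411, 0.001]
wrist_force: [-0.3, 1.8, 0.9]
width: 0.698
```

jog_arm([
  {"dx": 0,"dy": 0,"dz": 0.3,"turn": 0},
  {"dx": 0,"dy": 0,"dz": 0.8,"turn": 0},
  {"dx": 0,"dy": 0,"dz": 1.5,"turn": 0},
  {"dx": 0,"dy": 0,"dz": 2,"turn": 0},
  {"dx": 0,"dy": 0,"dz": 2,"turn": 0},
  {"dx": 0,"dy": 0,"dz": 2,"turn": 0},
  {"dx": 0,"dy": 0,"dz": 2,"turn": 0},
  {"dx": 0,"dy": 0,"dz": 2,"turn": 0},
  {"dx": 0,"dy": 0,"dz": 1,"turn": 0},
  {"dx": 0,"dy": 0,"dz": 0,"turn": 0},
  {"dx": 0,"dy": 0,"dz": 0,"turn": 0},
])

```text
time: 16.6
tool_pos: [0.5015, -0.2076, 0.2788]
tcp_rot: [3.114, -0.411, 0.002]
wrist_force: [0.1, -0.1, -0.2]
width: 0.701
```

```bash
cat > chk.py <<'E'
from h import *
s=bot.read_state(); print(s["time"],s["tool_pos"],s["wrist_force"],s["width"])
im,d,W=pts("side"); cv2.imwrite("pics/fin.png",cv2.resize(im[160:300,210:390,::-1],(780,600),interpolation=cv2.INTER_CUBIC))
im,d,W=pts("top"); z=W[...,2]
m=(np.hypot(W[...,0]-.5015,W[...,1]+.2077)<.1)&(abs(z-.127)<.012)
th=np.radians(-15); D=W[...,:2]-[.5015,-.2077]; X=D@[np.cos(th),np.sin(th)]
print("rim z mean by ends",[np.median(z[m&(X*s>.06)]) for s in(1,-1)],cv2.minAreaRect(W[m][:,:2].astype(np.float32)))
E
python3 chk.py
```

```text
16.6 [ 0.50148513 -0.20764518  0.27881623] [ 0.05792994 -0.14636399 -0.15482553] 0.7010968854116779
rim z mean by ends [np.float64(0.1268526671262218), np.float64(0.12612502355455443)] ((0.504845917224884, -0.21140560507774353), (0.10709046572446823, 0.17059870064258575), 74.84611511230469)
```

View pics/fin.png

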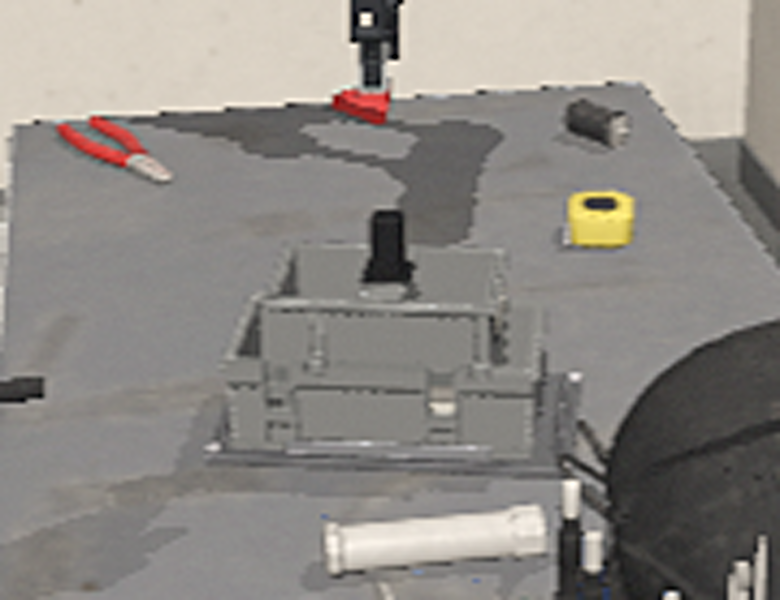

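The tote sits level. Both rim ends are at 0.1265 m, against about 0.127 expected when stacked. The gripper is clear, at (372,60), and the sleeve and tape are where they were.

```bash
python3 -c "
from workcell import bot
print(bot.finish_job())"
```

```text
the job is handed in; nothing more can be done
None
```

The carrying tote is stacked on the base tote, turned end for end, with its lugs in the shallow pockets, and the job is handed in. It took about 17 s of the 58 s allowed.

- **What I did:** I gripped the post and turned the tote about 175°. I set it on the rim about 19 mm short of the pockets, where contact came at TCP z = 0.150. I then slid it toward the robot until the lugs dropped in, lowered it gently, let go and moved straight up.
- **Contact force:** the highest I saw was about 11–12 N on the base tote, worked out from the wrist readings at the end of each move, so a brief peak between readings could be missed.
- **Seating:** TCP height was 0.143 m before release, which matches the stacked height. Afterwards both rim ends measured 0.126–0.127 m, so the tote is level, and its direction (-15.2°) agrees with the base's (-14.9°).
- **Bystanders:** the tape and sleeve look unmoved in the last picture. I did not measure them again. The magnetic square is also in its earlier place by eye, if it is the red triangle behind the tote.
- **Disagreements:** the two cameras differed by 2–4 mm on position, so I found the pockets by feel. When the lugs dropped in, the tote jumped about 3 mm along x as friction let go. I re-centred it before lowering.
- **Labels:** I worked out which end was which from the lug and slot positions, because the label itself was not clearly visible.

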